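# Clamp a copper rod in the tilted bench chuck

## Task

Clamp the copper rod in the tilted bench chuck for drilling: put it into the open jaws, right down on the floor of the bore, and turn the ribbed sleeve below the jaws clockwise (looking at the jaws) until all three jaws grip it firmly and it is held straight and centred. Then let go, and leave the other things on the bench where they are.

Things in the scene. Friction and masses are not known exactly. Their poses are not given: they have to be found in the camera images.
- rod: The work: a solid round copper rod, 28 mm in diameter and 72 mm long, about 0.4 kg, both ends flat with rounded edges; it stands upright on the bench on one end. Origin at the centre of its underside, z along its axis.
- rod_mid (a point): Middle of the copper rod, on its axis, 36 mm from either end.
- chuck_floor (a point): Centre of the flat floor of the chuck's bore, on which the rod's end must rest. Its z axis is the chuck's axis and points out of the mouth, leaning 35 degrees (0.611 rad) from vertical; x points to the upper side. The bore is 38 mm wide and its floor lies 50 mm below the jaws' outer faces, so that 22 mm of the seated rod stands out.
- chuck_mouth (a point): Point on the chuck's axis at the outer faces of the three jaws (50 mm along the axis from chuck_floor, about 147 mm above the bench); same axes as chuck_floor. With the sleeve at 0 the jaws are 38 mm apart, which leaves 5 mm all round the rod. Jaws and bore are oiled (friction about 0.2).
- sleeve_grip (a point): Point on the chuck's axis at the middle of the ribbed sleeve, 28 mm below chuck_mouth. The sleeve is a steel cylinder 60 mm in diameter and 32 mm long (16 mm to either side), free all round: the cheeks end 20 mm below this point. Above it the nose is 55 mm wide and 6 mm high, the jaws stand 6 mm out of that, and the seated rod ends 50 mm above this point.
- sleeve (a joint): Angle of the sleeve: 0 fully open; grows as it turns clockwise seen from in front of the jaws (about minus z of chuck_mouth). Each radian moves all three jaws 3 mm inwards; 19 mm from the axis at 0, they meet the rod at about 1.67 rad. Past that it stiffens, about 0.35 rad more per N m, and springs back to about 1.8 when let go. Friction 0.4 N m; it stays where left; stop at 2.6.
- jaw_1: Jaw of the chuck on the upper side (away from the direction in which the chuck leans). Origin near the chuck's pivot, not at the gripping face; the jaws are worked by the sleeve alone.
- jaw_2: Second jaw, 120 degrees from the first; lower side.
- jaw_3: Third jaw, 120 degrees from the others; lower side.
- steel_cup: Bystander: grey cup 45 mm wide, 52 mm high. Origin at the centre of its underside.
- vial: Bystander: white vial with a ribbed cap, 36 mm wide, 46 mm high. Origin at the centre of its underside.
- driver_black: Bystander: screwdriver 182 mm long with a black handle, lying on the bench. Origin under its middle, y along its length.
- copper_tube_l: Bystander: short copper tube 18 mm wide, 31 mm high, standing on end, much smaller than the rod. Origin at the centre of its underside.
- positioner: Small grey bench positioner, fixed to the bench, that carries the chuck: base 150 x 124 x 12 mm, two side cheeks 100 mm apart over all and up to 113 mm high, a small lock lever on the left one. Origin under the base on the line below the tilt pivot; the chuck leans towards -x of this frame, forwards and to the robot's right.
Not all that is in view belongs to the job. Several things have the shape of the rod; the one meant has the colours described above.

How it is judged:
On the way, in this order (a step that is already met when the one before it is completed fails the run):
1. the copper rod stands in the chuck, down on the floor of the bore (z of rod_mid in the frame of chuck_floor between 0.027 and 0.043 m and x of rod_mid in the frame of chuck_floor between -0.012 and 0.012 m and y of rod_mid in the frame of chuck_floor between -0.012 and 0.012 m), for 0.2 s.
2. the sleeve has been turned until all three jaws press on the rod (contact force between each of jaw_1, jaw_2, jaw_3 and rod above 8 N), for 0.2 s.
At the end, for the whole second after the job is handed in: The rod's end rests on the floor of the chuck's bore (within 4 mm), the rod is on the chuck's axis within 2 mm each way and 0.06 rad, each of the three jaws presses on it with more than 8 N, and rod and sleeve are at rest (all of step 2 and z of rod_mid in the frame of chuck_floor between 0.032 and 0.04 m and x of rod_mid in the frame of chuck_floor between -0.002 and 0.002 m and y of rod_mid in the frame of chuck_floor between -0.002 and 0.002 m and angle between the z axis of rod and the z axis of chuck_floor, either way round below 0.06 rad and velocity of joint sleeve between -0.05 and 0.05 rad/s and linear speed of rod below 0.02 m/s); the robot touches nothing.
It fails at once if a bystander (steel cup, vial, screwdriver or short copper tube) is moved more than 20 mm (distance of any of steel_cup, vial, driver_black, copper_tube_l from where it was at the start of the episode above 0.02 m).
It also fails if it takes over 48 s, if anything falls off the work surface, if the arm or the gripper's body presses on something with over 40 N, if the wrist force passes 120 N, or if a joint passes its speed limit or range.

## Robot

A 6-joint arm with a two-finger parallel gripper is mounted at the origin on a cart in front of the work surface, level with it; the furniture and walls round the work are solid. World frame = base frame: x ahead of the robot, y to its left, z up, the work surface at z = 0. Lengths are in m, angles in rad, forces in N, time in s.
With the tool pointing down it reaches from about 0.25 to 0.775 m from the base axis. Payload 4 kg.
Tool frame: the origin (TCP) lies at the very end of the fingers, on their centre line; the grasp point (between the pads) lies 19 mm behind it (robot.pinch_z is the distance from the TCP to the grasp point, in m); z points along the fingers, y is the line along which they close (so a half turn about z gives the same grasp; the last joint's range is limited). The gripper opens to 94 mm and grips with 3 to 60 N. Pads are 16 mm wide; open, the fingers measure 119 mm over their backs; the gripper's body (75 mm by 177 mm) begins 78 mm behind the grasp point.
Start: joints at [-1.277, 0.087, 1.371, -0, 1.684, -0.103], TCP at [0.213, -0.507, 0.206] pointing down, gripper open.
Joint ranges: [-3.1, 3.1], [-0.76, 2.03], [0.27, 2.55], [-1.08, 4.22], [0.17, 2.65], [-2.57, 2.57]. Speed limits (rad/s): [2.79, 2.79, 3.14, 3.14, 3.14, 3.14].

## Interface

Orientations are given as [roll, pitch, yaw] about the fixed x, y, z axes, in that order (R = Rz(yaw) Ry(pitch) Rx(roll)).
In Python, from bench import robot gives the robot as it stands.
- The arm moves only by the tool arm_command, never from a script. Its argument "targets" is one flat list of numbers, 7 for each row, row after row: the turn, a rotation vector about the tool's x, y, z in degrees, then the shift along the tool's x, y, z in mm, then the closure, from -1 (fully open) to 1 (shut). In form: [ax, ay, az, x, y, z, hand, ax, ay, az, x, y, z, hand, ...]. A call has 1 to 20 rows; each row is the pose to reach, as a shift and turn from the pose commanded when the call began, along the tool's axes at that moment; what a row does not reach only later rows make up. A row lasts 1/10 s, in which the tool goes at most 50 mm and 8.59 degrees, less where a joint would pass 70% of its speed; a pose out of reach is approached as far as the arm can. A call with a gripper value outside its range is refused whole. The fingers move at their own pace and stop on an object; the grip force is fixed at half the most. Time passes only in rows, so rows that repeat a pose let the fingers close. It gives the time, the measured TCP pose, the force, the opening and the grip force at its end, in the units of the state.
- robot.get_obs(): the state, without advancing time (a new reading comes with each control period).
- robot.snapshot(name): name is "scene" or "top" or "wrist"; returns a dict with "color" (420x560x3 uint8, red, green, blue), "range_z" (420x560 float32, m along the optical axis (not along the pixel's ray), 0 where there is no reading), "fx", "fy", "cx", "cy" (pixels), "T" (4x4, takes a point from camera to world coordinates); the wrist camera has in their place "T_tool_cam" (4x4, takes a point from camera to tool coordinates, whose origin is the TCP and whose axes are the flange's). Camera axes: x right, y down, z forward; pixel columns grow to the right and rows downward; lengths in m; the calibration is good to about 2 mm. A picture is of the moment at which its call begins: read the wrist's pose just before it.
- robot.close_job(): hands the job in; it is judged then, once.
The state is a dict: "time": time; "joint_positions": joint angles; "qvel": joint speeds; "joint_torque": joint torques, N m; "tool_pos": TCP position; "ee_rot": TCP orientation; "wrist_force": force on the tool from outside, world axes, zero at the start; "wrist_torque": the same for the moment, N m; "width": finger opening in m; "finger_force": force on a finger pad.
Only numpy, scipy, OpenCV 4.12 (cv2) and the standard library are available. Lean on these libraries where they do the work, as an engineer would, in place of code of your own. Each camera call takes 0.05 s, during which the arm holds its last target. There are 200 camera calls.

## Working session

There is one attempt and no reset: what is moved stays moved. The work goes in short steps, Python scripts to look and compute and a tool call to move; the robot and the scene stay as the last step left them, time stands still between calls to the robot, and variables do not carry over. Pictures are saved under pics/ and viewed, at most 11 in all, crops included, and the job is handed in when it is done.

Besides the shell and the picture viewer there is one more tool, called after ">>>" as a command line: name --argument value ..., lists and objects as JSON in quotes. arm_command: Moves the arm, as the interface text tells. Its arguments: {"type":"object","properties":{"targets":{"type":"array"}},"required":["targets"]}

```bash
mkdir -p pics; ls; python3 - <<'E'
from bench import robot
import cv2,numpy as np
o=robot.get_obs();print(o['time'],o['tool_pos'],o['ee_rot'],o['width'])
for n in ['scene','top']:
    s=robot.snapshot(n);cv2.imwrite(f'pics/{n}0.png',s['color'][:,:,::-1]);np.savez(f'/tmp/{n}.npz',**s)
    print(n,s['fx'],s['cx'],s['cy'],s['T'].round(3).tolist())
E
```

```text
pics
0.0 [ 0.21239882 -0.50675989  0.20432931] [-3.13946025e+00 -2.10266975e-04  3.96834106e-01] 0.09375156600708327
scene 432.6571118750753 288.7038776043475 211.66328982356924 [[0.631, -0.327, 0.703, -0.116], [-0.776, -0.269, 0.571, -0.557], [0.003, -0.906, -0.424, 0.509], [0.0, 0.0, 0.0, 1.0]]
top 463.14104365199864 278.37740052511225 202.84817544479608 [[-0.025, -0.998, 0.061, 0.484], [-1.0, 0.025, -0.005, 0.017], [0.003, -0.061, -0.998, 1.317], [0.0, 0.0, 0.0, 1.0]]
```

View pics/scene0.png

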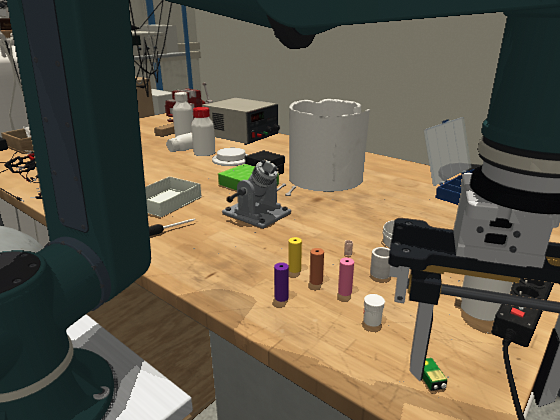

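View pics/top0.png

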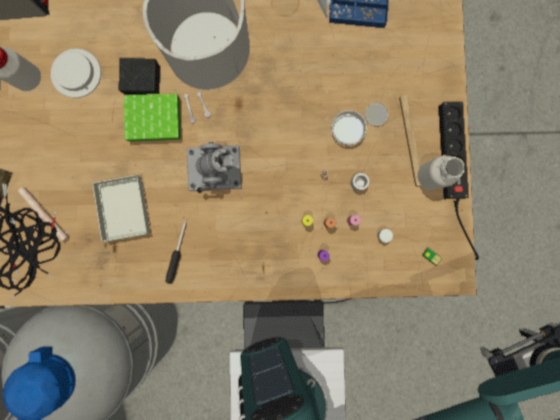

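The scene shows four rod-shaped things: yellow (295,253), copper/brown (317,267), pink (346,278) and purple (281,281); the small copper tube is at (348,247). In the top view copper is at (331,222), between yellow (308,220) and pink (354,219). The chuck is at (265,175) in the scene view and (212,162) in the top view. I choose copper; next is a close crop and measurements.

```bash
cat > h.py <<'E'
import numpy as np
from scipy.spatial.transform import Rotation as R
def cloud(s,T=None):
    z=s['range_z'];v,u=np.mgrid[:z.shape[0],:z.shape[1]]
    p=np.stack([(u-s['cx'])/s['fx']*z,(v-s['cy'])/s['fy']*z,z],-1)
    T=s['T'] if T is None else T
    return p@T[:3,:3].T+T[:3,3]
E
python3 - <<'E'
from h import *
import cv2
S=np.load('/tmp/scene.npz');T=np.load('/tmp/top.npz')
a=cv2.resize(S['color'][225:310,260:400],None,fx=4,fy=4,interpolation=2)
b=cv2.resize(S['color'][135:235,205:345],None,fx=4,fy=4,interpolation=2)
c=cv2.resize(T['color'][135:205,175:255],None,fx=5,fy=5,interpolation=2)
H=740;im=np.zeros((600,800,3),np.uint8)
a=cv2.resize(a,(400,243));b=cv2.resize(b,(400,286));c=cv2.resize(c,(400,350))
im[:243,:400]=a;im[243:529,:400]=b;im[:350,400:]=c
cv2.imwrite('pics/crop1.png',im[:,:,::-1])
P=cloud(T);Ps=cloud(S)
for n,(u,v) in dict(copper=(331,222),yellow=(308,220),pink=(354,219),purple=(324,256),vial=(385,236),cup=(361,183),tube=(324,175)).items():
    q=P[v-9:v+10,u-9:u+10].reshape(-1,3);zm=np.percentile(q[:,2],95);k=q[abs(q[:,2]-zm)<.006]
    print(n,zm.round(3),((k.min(0)+k.max(0))/2).round(3),np.ptp(k,axis=0).round(3),len(k))
m=np.zeros(P.shape[:2],bool)
q=P[140:195,183:246].reshape(-1,3)
for lo,hi in((.008,.016),(.016,.06),(.06,.1),(.1,.12),(.12,.2)):
    k=q[(q[:,2]>lo)&(q[:,2]<hi)];print(lo,hi,len(k),k.min(0).round(3),k.max(0).round(3),k.mean(0).round(3))
k=q[(q[:,2]>.008)&(q[:,2]<.016),:2].astype(np.float32);print('base',cv2.minAreaRect(k))
q=Ps[150:230,215:300].reshape(-1,3);k=q[(q[:,2]>.008)&(q[:,2]<.016),:2].astype(np.float32);print('base scene',cv2.minAreaRect(k),len(k))
k=q[(q[:,2]>.12)&(q[:,2]<.2)];print(k.min(0),k.max(0),k.mean(0))
E
```

```text
copper 0.075 [ 0.506 -0.127  0.074] [0.024 0.025 0.01 ] 72
yellow 0.075 [ 0.512 -0.066  0.073] [0.024 0.024 0.008] 81
pink 0.075 [ 0.509 -0.194  0.073] [0.024 0.027 0.007] 79
purple 0.075 [ 0.416 -0.108  0.074] [0.027 0.025 0.01 ] 78
vial 0.05 [ 0.465 -0.281  0.05 ] [0.033 0.033 0.01 ] 115
cup 0.054 [ 0.615 -0.217  0.052] [0.039 0.045 0.009] 86
tube 0.013 [ 0.639 -0.124  0.013] [0.023 0.026 0.012] 11
0.008 0.016 866 [0.605 0.103 0.008] [0.735 0.268 0.016] [0.662 0.193 0.012]
0.016 0.06 251 [0.595 0.121 0.016] [0.729 0.263 0.06 ] [0.658 0.188 0.024]
0.06 0.1 399 [0.595 0.153 0.061] [0.728 0.232 0.1  ] [0.654 0.198 0.086]
0.1 0.12 330 [0.619 0.14  0.1  ] [0.72  0.213 0.12 ] [0.669 0.184 0.109]
0.12 0.2 417 [0.639 0.126 0.12 ] [0.7   0.197 0.162] [0.668 0.16  0.14 ]
base ((0.6691683530807495, 0.18558219075202942), (0.164995938539505, 0.12907013297080994), 89.36532592773438)
base scene ((0.82818603515625, 0.3372666537761688), (0.6163417100906372, 0.25147590041160583), 50.36539840698242) 860
[0.63535583 0.12805395 0.12002824] [0.69456726 0.18606159 0.15950389] [0.66141001 0.15465505 0.13548594]
```

View pics/crop1.png

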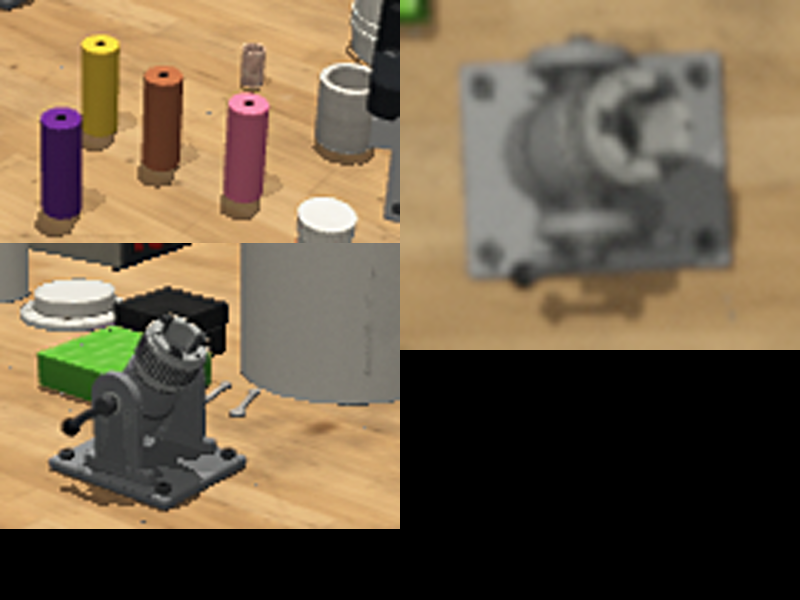

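Crop confirms copper is the brown-orange rod, between yellow and pink (±62 mm in y). So the fingers must close along world x. The chuck leans almost exactly along -y. Next I fit the chuck geometry and compute the moves.

```bash
cat >> h.py <<'E'
from scipy.optimize import least_squares
def axis(yaw,t=np.radians(35)): return np.array([np.cos(yaw)*np.sin(t),np.sin(yaw)*np.sin(t),np.cos(t)])
def sdf(p,m,n):
    d=p-m;a=d@n;r=np.linalg.norm(d-a[:,None]*n,axis=1)
    def cyl(R,lo,hi):
        x=np.stack([r-R,np.abs(a-(lo+hi)/2)-(hi-lo)/2],-1)
        return np.linalg.norm(np.maximum(x,0),axis=1)+np.minimum(x.max(1),0)
    return np.minimum(cyl(.030,-.044,-.012),cyl(.0275,-.012,-.006)),a,r
def fit(p,x0,freez=True):
    x=np.array(x0,float)
    for _ in range(6):
        s,a,r=sdf(p,x[:3],axis(x[3]));k=(abs(s)<.008)&(a>-.045)&(a<-.004)&(r>.021)
        f=lambda y:np.r_[sdf(p[k],y[:3],axis(y[3]))[0],(y[2]-.147)*5,(y[3]-x0[3])*.2]
        x=least_squares(f,x,loss='soft_l1',f_scale=.0015).x
    return x,k.sum(),np.median(abs(sdf(p[k],x[:3],axis(x[3]))[0]))
def Rq(q):
    r=lambda a,v:R.from_euler(a,v)
    return r('z',q[0])*r('y',q[1]+q[2])*r('z',q[3])*r('y',q[4])*r('z',q[5])
E
python3 - <<'E'
from h import *
from bench import robot
S=np.load('/tmp/scene.npz');T=np.load('/tmp/top.npz')
a=cloud(S)[150:230,230:300].reshape(-1,3);b=cloud(T)[140:195,183:246].reshape(-1,3)
for n,p in(('scene',a),('top',b),('both',np.r_[a,b])):
    for y0 in(-.165,-.14):
        print(n,[np.round(v,4) for v in fit(p,[.669,.186+y0+.11,.147,-1.56])])
o=robot.get_obs();Rt=R.from_euler('xyz',o['ee_rot'])
print((Rq(o['joint_positions']).inv()*Rt).as_rotvec(),Rt.inv().apply(np.array([.506,-.127,.15])-o['tool_pos']))
E
```

```text
scene [array([ 0.668 ,  0.1439,  0.1492, -1.558 ]), np.int64(361), np.float64(0.0009)]
scene [array([ 0.6678,  0.1466,  0.1456, -1.5557]), np.int64(351), np.float64(0.0008)]
top [array([ 0.6702,  0.1444,  0.1474, -1.5609]), np.int64(282), np.float64(0.0007)]
top [array([ 0.6689,  0.1578,  0.1481, -1.5605]), np.int64(212), np.float64(0.0016)]
both [array([ 0.6688,  0.144 ,  0.1484, -1.5537]), np.int64(663), np.float64(0.0011)]
both [array([ 0.6686,  0.146 ,  0.1458, -1.5581]), np.int64(586), np.float64(0.001)]
[-3.18041325e-16  6.06939900e-17  1.57079633e+00] [ 0.41755654 -0.23672416  0.05499069]
```

>>> arm_command --targets '[0,0,-67.3,418,-237,55,-0.3,0,0,-67.3,418,-237,55,-0.3,0,0,-67.3,418,-237,55,-0.3,0,0,-67.3,418,-237,55,-0.3,0,0,-67.3,418,-237,55,-0.3,0,0,-67.3,418,-237,55,-0.3,0,0,-67.3,418,-237,55,-0.3,0,0,-67.3,418,-237,55,-0.3,0,0,-67.3,418,-237,55,-0.3,0,0,-67.3,418,-237,55,-0.3,0,0,-67.3,418,-237,55,-0.3,0,0,-67.3,418,-237,55,-0.3,0,0,-67.3,418,-237,55,-0.3]'

```text
time: 1.4
tool_pos: [0.5059, -0.128, 0.1503]
ee_rot: [-3.141, 0.0, 1.57]
wrist_force: [0.6, -0.1, -0.4]
width: 0.061
finger_force: 0.0
```

```bash
cat >> h.py <<'E'
def toolT(o):
    M=np.eye(4);M[:3,:3]=R.from_euler('xyz',o['ee_rot']).as_matrix();M[:3,3]=o['tool_pos'];return M
E
python3 - <<'E'
from h import *
from bench import robot
import cv2
o=robot.get_obs();s=robot.snapshot('wrist');cv2.imwrite('pics/w1.png',s['color'][:,:,::-1])
print(o['time'],o['tool_pos'],o['ee_rot'],o['width'],o['joint_positions'])
P=cloud(s,toolT(o)@s['T_tool_cam']);ok=s['range_z']>0
k=P[ok&(abs(P[...,2]-.072)<.004)];k=k[np.linalg.norm(k[:,:2]-[.506,-.127],axis=1)<.025]
print(len(k),(k.min(0)+k.max(0))/2,np.ptp(k,axis=0),k.mean(0),s['T_tool_cam'].round(3).tolist())
E
```

```text
1.4 [ 0.50591547 -0.12795419  0.15034351] [-3.14094297e+00  4.42397560e-04  1.57041518e+00] 0.06097391259096541 [-3.55963221e-01  4.24491542e-02  1.52738114e+00 -6.40901679e-04
  1.57221739e+00 -3.55582694e-01]
892 [ 0.50427613 -0.12603796  0.07125556] [0.02751385 0.02726281 0.00598917] [ 0.50416699 -0.12563586  0.07223802] [[-0.001, -0.971, -0.239, 0.069], [1.0, -0.001, 0.0, 0.0], [-0.0, -0.239, 0.971, -0.18], [0.0, 0.0, 0.0, 1.0]]
```

View pics/w1.png

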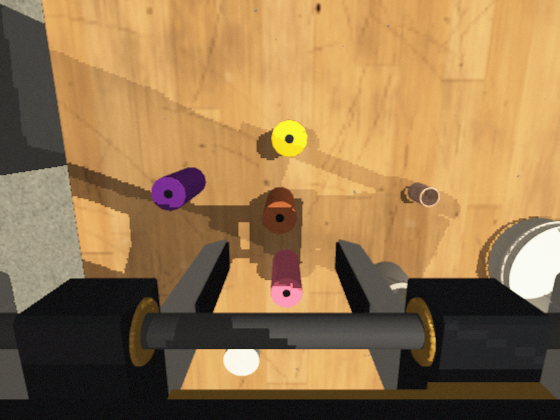

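The wrist view shows the copper rod at (280,212) between the fingers, with yellow at (289,138) and pink at (286,293) clear of the finger paths. Only about 2 mm of correction is needed.

>>> arm_command --targets '[0,0,0,2,-1.6,40,-0.3,0,0,0,2,-1.6,75,-0.3,0,0,0,2,-1.6,104,-0.3,0,0,0,2,-1.6,104,-0.3,0,0,0,2,-1.6,104,1,0,0,0,2,-1.6,104,1,0,0,0,2,-1.6,104,1,0,0,0,2,-1.6,104,1,0,0,0,2,-1.6,104,1,0,0,0,2,-1.6,104,1]'

```text
time: 2.45
tool_pos: [0.5051, -0.1255, 0.0477]
ee_rot: [3.141, 0.001, 1.572]
wrist_force: [-3.0, -0.1, 4.8]
width: 0.0274
finger_force: 29.9
```

>>> arm_command --targets '[0,0,0,0,0,-40,1,0,0,0,0,0,-85,1,0,0,0,0,0,-130,1,0,0,0,20,20,-170,1,0,5,0,50,45,-189,1,0,11,0,82,70,-189,1,0,17,0,114,95,-189,1,0,23,0,146,120,-189,1,0,29,-0.4,178,143,-189,1,0,33,-0.6,200,160,-189,1,0,35,-0.7,207.5,165,-189,1,0,35,-0.7,207.5,165,-189,1,0,35,-0.7,207.5,165,-189,1]'

```text
time: 3.75
tool_pos: [0.6693, 0.082, 0.2335]
ee_rot: [3.141, -0.609, 1.583]
wrist_force: [0.5, -0.6, -4.0]
width: 0.0272
finger_force: 30.0
```

```bash
python3 - <<'E'
from h import *
from bench import robot
import cv2
o=robot.get_obs();w=robot.snapshot('wrist');s=robot.snapshot('scene')
im=np.zeros((420,800,3),np.uint8);im[:,:400]=cv2.resize(w['color'],(400,300)).repeat(1,0)[:0] if 0 else 0
im[:300,:400]=cv2.resize(w['color'],(400,300));im[:300,400:]=cv2.resize(s['color'][100:205,200:340],(400,300))
cv2.imwrite('pics/p2.png',im[:300,:,::-1])
T=toolT(o);print(o['time'],o['tool_pos'],T[:3,2],T[:3,1],o['width'],o['joint_positions'].round(3),o['wrist_force'])
a=cloud(w,T@w['T_tool_cam'])[w['range_z']>0];b=cloud(s)[150:230,230:300].reshape(-1,3)
for n,p in(('w',a),('scene',b),('both',np.r_[a,b])):
    x=fit(p,[.669,.145,.147,-1.557]);m=x[0][:3];print(n,[np.round(v,4) for v in x])
    print('mouth in tool mm',(T[:3,:3].T@(m-T[:3,3])*1000).round(1),'n in tool',(T[:3,:3].T@axis(x[0][3])).round(4))
# rod in scene
p=cloud(s).reshape(-1,3);q=(p-T[:3,3])@T[:3,:3];k=q[(abs(q[:,0])<.025)&(abs(q[:,1])<.025)&(q[:,2]>.005)&(q[:,2]<.046)]
f=lambda y:np.hypot(k[:,0]-y[0]-y[2]*k[:,2],k[:,1]-y[1]-y[3]*k[:,2])-.014
r=least_squares(f,[0,0,0,0],loss='soft_l1',f_scale=.0015);print('rod in tool (x,y at z=0, slopes)',len(k),r.x.round(4),abs(r.fun).mean())
E
```

```text
3.75 [0.66931106 0.08200907 0.2334788 ] [-0.00641446  0.57239223 -0.81995487] [9.99929960e-01 1.18273466e-02 4.34013490e-04] 0.02716745527236656 [-0.258  0.393  1.07   0.604  1.813 -0.161] [ 0.52442856 -0.59068061 -4.04505774]
w [array([ 0.67  ,  0.1461,  0.1479, -1.5469]), np.int64(1292), np.float64(0.0005)]
mouth in tool mm [  3.5   1.4 106.9] n in tool [-0.0014  0.0073 -1.    ]
scene [array([ 0.6678,  0.146 ,  0.1461, -1.5566]), np.int64(357), np.float64(0.0007)]
mouth in tool mm [  2.4  -0.8 108.2] n in tool [-0.0014  0.0017 -1.    ]
both [array([ 0.6689,  0.1458,  0.1476, -1.554 ]), np.int64(1656), np.float64(0.0006)]
mouth in tool mm [  3.2   0.3 106.9] n in tool [-0.0014  0.0032 -1.    ]
rod in tool (x,y at z=0, slopes) 165 [-0.0006 -0.0002 -0.022  -0.0139] 0.0010030251843550554
```

View pics/p2.png

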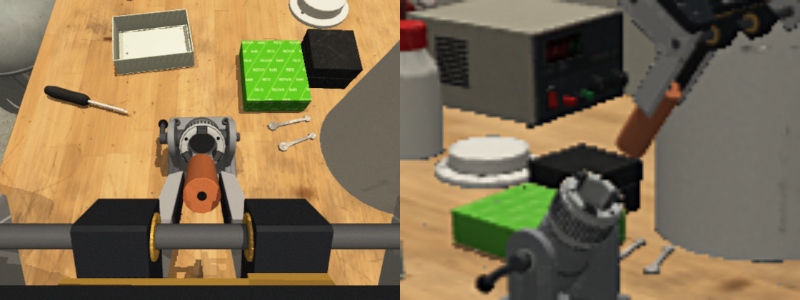

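The rod (wrist view (202,185)) is held straight, roughly along the chuck axis, and the chuck mouth is at (202,140). I centre it and insert.

>>> arm_command --targets '[0,0,0,4,1,15,1,0,0,0,4,1,30,1,0,0,0,4,1,45,1,0,0,0,4,1,52,1,0,0,0,4,1,58,1,0,0,0,4,1,64,1,0,0,0,4,1,70,1,0,0,0,4,1,76,1,0,0,0,4,1,76,1]'

```text
time: 4.75
tool_pos: [0.67, 0.1297, 0.1746]
ee_rot: [3.139, -0.611, 1.585]
wrist_force: [0.2, 0.0, -5.1]
width: 0.0273
finger_force: 30.0
```

>>> arm_command --targets '[0,0,0,0,0,7,1,0,0,0,0,0,14,1,0,0,0,0,0,20,1,0,0,0,0,0,25,1,0,0,0,0,0,28,1,0,0,0,0,0,28,1]'

```text
time: 5.35
tool_pos: [0.67, 0.1457, 0.1519]
ee_rot: [3.139, -0.611, 1.585]
wrist_force: [0.3, 0.3, -4.5]
width: 0.0274
finger_force: 30.0
```

```bash
python3 - <<'E'
from h import *
from bench import robot
import cv2
o=robot.get_obs();w=robot.snapshot('wrist');s=robot.snapshot('scene')
im=np.zeros((300,800,3),np.uint8)
im[:,:400]=cv2.resize(w['color'][120:330,140:420],(400,300));im[:,400:]=cv2.resize(s['color'][125:230,200:340],(400,300))
cv2.imwrite('pics/p3.png',im[:,:,::-1])
T=toolT(o);n=axis(-1.554);d=o['tool_pos']-np.array([.6689,.1458,.1476]);print(d@n*1000,(d-d@n*n)*1000)
E
```

```text
3.554867660245827 [1.03636434 1.95599178 1.35721898]
```

View pics/p3.png

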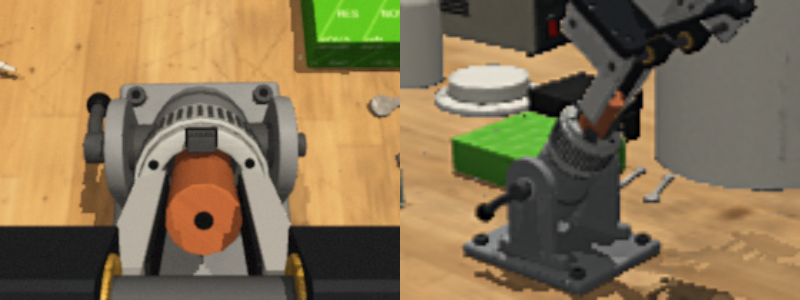

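The rod stands between the jaws without touching (203,200 left; 602,113 right). I release it so it slides to the floor, then back out along the axis.

>>> arm_command --targets '[0,0,0,0,0,0,-0.2,0,0,0,0,0,0,-0.2,0,0,0,0,0,0,-0.2,0,0,0,0,0,0,-0.2,0,0,0,0,0,-25,-0.2,0,0,0,0,0,-55,-1,0,0,0,0,0,-85,-1,0,0,0,0,0,-85,-1]'

```text
time: 6.25
tool_pos: [0.6727, 0.0947, 0.2272]
ee_rot: [3.126, -0.609, 1.589]
wrist_force: [0.4, -0.6, -0.1]
width: 0.0769
finger_force: 0.0
```

```bash
cat > look.py <<'E'
from h import *
from bench import robot
import cv2,sys
o=robot.get_obs();w=robot.snapshot('wrist');s=robot.snapshot('scene')
im=np.zeros((300,800,3),np.uint8)
im[:,:400]=cv2.resize(w['color'][90:300,140:420],(400,300));im[:,400:]=cv2.resize(s['color'][125:230,200:340],(400,300))
cv2.imwrite(f'pics/{sys.argv[1]}.png',im[:,:,::-1])
T=toolT(o);print(o['time'],o['tool_pos'],o['width'],o['joint_positions'].round(3))
a=cloud(w,T@w['T_tool_cam'])[w['range_z']>0]
x=fit(a,[.669,.1458,.1476,-1.554]);m=x[0][:3];n=axis(x[0][3]);print(np.round(x[0],4),x[1:])
print('mouth in tool mm',(T[:3,:3].T@(m-T[:3,3])*1000).round(1),'n in tool',(T[:3,:3].T@n).round(4))
xa=np.cross(np.cross(n,[0,0,1]),n);xa/=np.linalg.norm(xa);ya=np.cross(n,xa)
q=(a-m)@np.c_[xa,ya,n];k=q[(np.hypot(q[:,0],q[:,1])<.021)&(q[:,2]>.006)&(q[:,2]<.06)]
t=np.percentile(k[:,2],97);e=k[k[:,2]>t-.003];print('rod top above mouth',t,len(e),'centre',((e.min(0)+e.max(0))/2).round(4),np.ptp(e,axis=0).round(4))
E
python3 look.py p4
```

```text
6.25 [0.6727185  0.09468593 0.22719071] 0.07692419452956789 [-0.24   0.388  1.089  0.606  1.78  -0.159]
[ 0.6699  0.1461  0.1479 -1.5469] (np.int64(1485), np.float64(0.00046531223382707994))
mouth in tool mm [-3.1 -3.3 94.4] n in tool [-0.0017  0.0185 -0.9998]
rod top above mouth 0.02319548336805916 887 centre [-0.0049 -0.0018  0.0222] [0.0269 0.0265 0.0039]
```

View pics/p4.png

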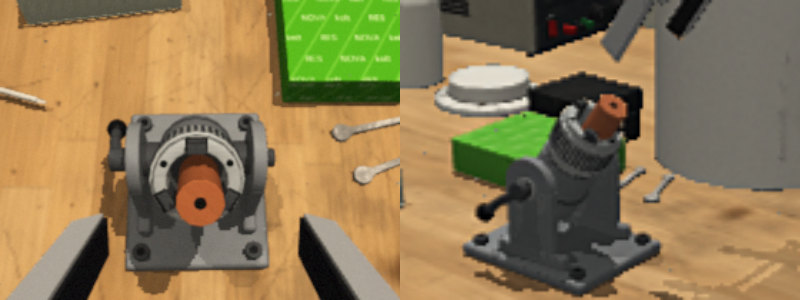

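The rod sits in the bore leaning on the lower side (left picture (200,190)), its top about 22.5 mm above the mouth, so it is seated. Next I pre-rotate the hand for one long clockwise stroke.

>>> arm_command --targets '[0,0,-8,0,0,0,-1,0,0,-16,0,0,0,-1,0,0,-24,0,0,0,-1,0,0,-32,0,0,0,-1,0,0,-40,0,0,0,-1,0,0,-48,0,0,0,-1,0,0,-56,0,0,0,-1,0,0,-64,0,0,0,-1,0,0,-72,0,0,0,-1,0,0,-80,0,0,0,-1,0,0,-88,0,0,0,-1,0,0,-95,0,0,0,-1,0,0,-95,0,0,0,-1,0,0,-95,0,0,0,-1]'

```text
time: 7.75
tool_pos: [0.67, 0.0976, 0.2205]
ee_rot: [2.532, 0.049, -3.059]
wrist_force: [-0.0, -0.3, 0.3]
width: 0.0941
finger_force: 0.0
```

```bash
python3 look.py p5
```

```text
7.75 [0.6699757  0.09755695 0.22052189] 0.09410264805896762 [-0.236  0.392  1.098  0.605  1.779 -1.815]
[ 0.6693  0.1461  0.148  -1.5423] (np.int64(1710), np.float64(0.00045330405908003716))
mouth in tool mm [ 0.3 -1.9 87.3] n in tool [-9.7e-03 -1.0e-04 -1.0e+00]
rod top above mouth 0.02307998659719019 951 centre [-0.0052 -0.0014  0.022 ] [0.0272 0.0273 0.0037]
```

>>> arm_command --targets '[0,0,0,0,-1,25,-1,0,0,0,0,-2,45,-1,0,0,0,0,-2,65,-1,0,0,0,0,-2,80,-1,0,0,0,0,-2,95,-1,0,0,0,0,-2,108,-1,0,0,0,0,-2,120,-1,0,0,0,0,-2,128,-1,0,0,0,0,-2,128,-1,0,0,0,0,-2,128,-1]'

```text
time: 8.85
tool_pos: [0.6705, 0.1684, 0.1165]
ee_rot: [2.533, 0.054, -3.058]
wrist_force: [0.4, 0.3, 0.8]
width: 0.0942
finger_force: 0.0
```

```bash
python3 look.py p6
```

```text
8.85 [0.67053229 0.16836831 0.11647175] 0.09420953019733218 [-0.133  0.426  1.261  0.604  1.555 -1.845]
[ 0.6694  0.146   0.1478 -1.5345] (np.int64(4893), np.float64(0.0004250244625714763))
mouth in tool mm [  1.3  -0.2 -38.5] n in tool [-0.0172 -0.0015 -0.9999]
rod top above mouth 0.022964949618478794 2060 centre [-0.0054  0.0045  0.022 ] [0.0273 0.0169 0.004 ]
```

View pics/p6.png

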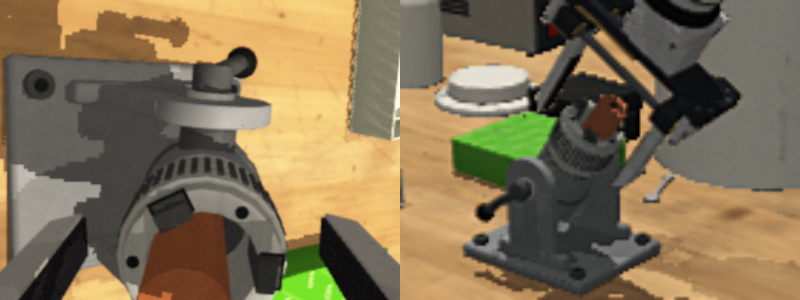

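The fingers straddle the ribbed sleeve symmetrically, with the TCP 38.5 mm below the mouth. I close the hand.

>>> arm_command --targets '[0,0,0,1,0,0,1,0,0,0,1,0,0,1,0,0,0,1,0,0,1,0,0,0,1,0,0,1,0,0,0,1,0,0,1]'

```text
time: 9.45
tool_pos: [0.6694, 0.168, 0.116]
ee_rot: [2.533, 0.054, -3.058]
wrist_force: [0.0, -0.7, -1.4]
width: 0.0607
finger_force: 30.0
```

>>> arm_command --targets '[0,0,6,1,0,0,1,0,0,12,1,0,0,1,0,0,18,1,0,0,1,0,0,24,1,0,0,1,0,0,30,1,0,0,1,0,0,36,1,0,0,1,0,0,42,1,0,0,1,0,0,48,1,0,0,1,0,0,54,1,0,0,1,0,0,60,1,0,0,1,0,0,66,1,0,0,1,0,0,72,1,0,0,1,0,0,78,1,0,0,1,0,0,84,1,0,0,1,0,0,84,1,0,0,1]'

```text
time: 10.95
tool_pos: [0.6689, 0.1679, 0.1158]
ee_rot: [3.004, -0.596, 1.817]
wrist_force: [5.1, -0.3, -1.2]
width: 0.0601
finger_force: 30.1
```

```bash
cat > f.py <<'E'
from h import *
from bench import robot
o=robot.get_obs();T=toolT(o)[:3,:3];print(o['time'],'F tool',(T.T@o['wrist_force']).round(1),'M tool',(T.T@o['wrist_torque']).round(2),o['joint_positions'].round(2),o['joint_torque'].round(2),o['width'])
d=o['tool_pos']-np.array([.6695,.146,.1478]);n=axis(-1.554);print('axial',d@n,'off axis, tool',T.T@(d-d@n*n),'n',T.T@n)
E
python3 f.py
```

```text
10.95 F tool [-1.9  4.8  0.8] M tool [ 0.32 -0.58  0.21] [-0.13  0.42  1.27  0.6   1.55 -0.38] [  0.68 -47.63 -27.9    2.74   0.97   0.08] 0.06014387174633049
axial -0.03879519586075773 off axis, tool [-3.56806506e-04 -3.21577293e-04 -1.17820901e-06] n [-0.00226285  0.00617451 -0.99997838]
```

>>> arm_command --targets '[0,0,4,0,0,0,1,0,0,8,0,0,0,1,0,0,12,0,0,0,1,0,0,16,0,0,0,1,0,0,20,0,0,0,1,0,0,24,0,0,0,1,0,0,28,0,0,0,1,0,0,32,0,0,0,1,0,0,36,0,0,0,1,0,0,36,0,0,0,1]'

```text
time: 11.95
tool_pos: [0.6689, 0.1681, 0.1158]
ee_rot: [-2.86, -0.549, 1.07]
wrist_force: [4.1, -1.2, -1.5]
width: 0.0603
finger_force: 30.1
```

```bash
python3 f.py; python3 look.py p7
```

```text
11.95 F tool [-0.   4.5  0.5] M tool [-0.13 -0.32 -0.32] [-0.13  0.42  1.27  0.6   1.55  0.24] [  0.6  -47.89 -27.97   2.53   1.17   0.48] 0.06031759330970805
axial -0.03885291297108803 off axis, tool [-3.07713595e-04 -1.39970461e-04 -1.65099259e-06] n [ 0.00253725  0.00621709 -0.99997745]
11.95 [0.66887199 0.16809757 0.11584744] 0.06031759330970805 [-0.134  0.422  1.267  0.604  1.553  0.245]
[ 0.6696  0.1461  0.148  -1.5465] (np.int64(6228), np.float64(0.0005141025685116065))
mouth in tool mm [  0.6   0.4 -38.9] n in tool [ 0.0044  0.0101 -0.9999]
rod top above mouth 0.022816883250602275 2096 centre [ 0.0029 -0.0009  0.0218] [0.0219 0.0268 0.0039]
```

>>> arm_command --targets '[0,0,4,0,0,0,1,0,0,8,0,0,0,1,0,0,12,0,0,0,1,0,0,12,0,0,0,1]'

```text
time: 12.45
tool_pos: [0.6685, 0.1675, 0.1156]
ee_rot: [-2.748, -0.478, 0.843]
wrist_force: [3.0, -2.1, -2.4]
width: 0.0602
finger_force: 30.0
```

```bash
python3 f.py
```

```text
12.45 F tool [-0.7  4.3  0.7] M tool [-0.73 -0.57 -0.41] [-0.13  0.42  1.27  0.6   1.55  0.45] [  1.65 -47.61 -28.44   3.36   1.2    0.61] 0.060164955825758336
axial -0.038741462214340855 off axis, tool [-1.10928671e-03 -1.13024526e-05 -2.50458516e-06] n [ 0.00219779  0.00588846 -0.99998025]
```

View pics/p7.png

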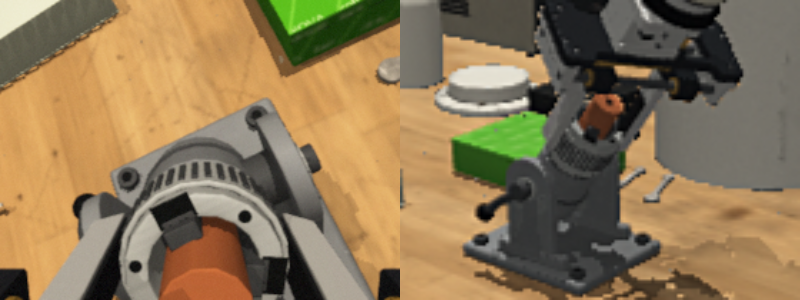

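The jaws have come in on the rod and the torque is building. I turn further.

>>> arm_command --targets '[0,0,4,0,0,0,1,0,0,8,0,0,0,1,0,0,12,0,0,0,1,0,0,16,0,0,0,1,0,0,20,0,0,0,1,0,0,20,0,0,0,1]'

```text
time: 13.05
tool_pos: [0.6713, 0.1691, 0.1173]
ee_rot: [-2.615, -0.329, 0.501]
wrist_force: [8.3, 1.5, -2.7]
width: 0.0585
finger_force: 30.0
```

```bash
python3 f.py
```

```text
13.05 F tool [6.7 4.9 3.1] M tool [-0.77  1.18 -0.36] [-0.13  0.42  1.27  0.61  1.55  0.8 ] [ -0.32 -48.04 -26.27   1.64   3.06   0.55] 0.05846679618446994
axial -0.038222597251755384 off axis, tool [2.56973076e-03 8.27535044e-05 3.09357596e-05] n [ 0.01185168  0.00576947 -0.99991312]
```

The hand slips on the sleeve at about 0.6 N m. I open, rewind in place, re-centre and take a second stroke.

>>> arm_command --targets '[0,0,0,0,0,0,-1,0,0,0,0,0,0,-1,0,0,0,0,0,0,-1,0,0,0,0,0,0,-1,0,0,0,0,0,0,-1,0,0,-8,0,0,0,-1,0,0,-16,0,0,0,-1,0,0,-24,0,0,0,-1,0,0,-32,0,0,0,-1,0,0,-40,0,0,0,-1,0,0,-48,0,0,0,-1,0,0,-56,0,0,0,-1,0,0,-64,0,0,0,-1,0,0,-72,0,0,0,-1,0,0,-80,0,0,0,-1,0,0,-80,0,0,0,-1,0,0,-80,0,0,0,-1]'

```text
time: 14.75
tool_pos: [0.6683, 0.1682, 0.1161]
ee_rot: [2.873, -0.555, 2.06]
wrist_force: [-0.0, 0.2, -0.6]
width: 0.0939
finger_force: 0.0
```

```bash
python3 f.py; python3 look.py p8
```

```text
14.75 F tool [-0.2 -0.1  0.6] M tool [-0.01 -0.32 -0.08] [-0.13  0.42  1.27  0.6   1.55 -0.59] [ 0.000e+00 -4.606e+01 -2.849e+01  2.330e+00  4.700e-01 -1.000e-02] 0.0938590128091375
axial -0.03873357894841856 off axis, tool [ 3.71685543e-04 -7.79078993e-04 -4.80321918e-06] n [-0.00216757  0.00513105 -0.99998449]
14.75 [0.6682642  0.16823325 0.11609526] 0.0938590128091375 [-0.134  0.421  1.268  0.604  1.554 -0.588]
[ 0.6697  0.146   0.1479 -1.5392] (np.int64(5391), np.float64(0.00043499800480165454))
mouth in tool mm [ -0.5   1.2 -38.8] n in tool [-0.0054  0.013  -0.9999]
rod top above mouth 0.022880484712425084 1926 centre [0.0042 0.0005 0.0218] [0.02   0.0266 0.0039]
```

View pics/p8.png

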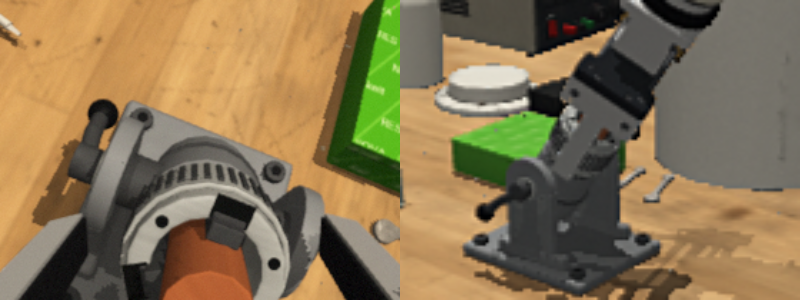

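The upper jaw is against the rod (230,225). I grip again and tighten.

>>> arm_command --targets '[0,0,0,0,1,0,1,0,0,0,0,1,0,1,0,0,0,0,1,0,1,0,0,0,0,1,0,1,0,0,0,0,1,0,1,0,0,3,0,1,0,1,0,0,6,0,1,0,1,0,0,9,0,1,0,1,0,0,12,0,1,0,1,0,0,12,0,1,0,1]'

```text
time: 15.85
tool_pos: [0.6689, 0.1684, 0.1162]
ee_rot: [3.005, -0.596, 1.819]
wrist_force: [-1.1, -1.4, -0.7]
width: 0.0601
finger_force: 30.0
```

```bash
python3 f.py
```

```text
15.85 F tool [-1.3 -1.4 -0.2] M tool [ 0.4  -0.38 -0.37] [-0.13  0.42  1.26  0.6   1.56 -0.38] [  0.15 -46.   -28.83   2.79  -0.05   0.6 ] 0.060089641029952276
axial -0.038751180481683356 off axis, tool [ 2.86225801e-04 -2.14481176e-04 -1.43833316e-06] n [-0.00171767  0.0044138  -0.99998878]
```

>>> arm_command --targets '[0,0,3,0,0,0,1,0,0,6,0,0,0,1,0,0,9,0,0,0,1,0,0,12,0,0,0,1,0,0,12,0,0,0,1]'

```text
time: 16.35
tool_pos: [0.669, 0.1684, 0.1162]
ee_rot: [-3.134, -0.61, 1.566]
wrist_force: [-1.6, -0.6, 0.5]
width: 0.0606
finger_force: 30.0
```

```bash
python3 f.py
```

```text
16.35 F tool [-0.2 -1.6 -0.7] M tool [ 0.29 -0.53 -0.65] [-0.13  0.42  1.26  0.6   1.56 -0.17] [  0.07 -46.07 -28.79   2.88  -0.08   0.8 ] 0.06058184629911005
axial -0.03876310024690495 off axis, tool [ 2.63205276e-04 -1.65298049e-04 -9.71617664e-07] n [-6.14929685e-04  4.89874557e-03 -9.99987812e-01]
```

>>> arm_command --targets '[0,0,3,0,0,0,1,0,0,6,0,0,0,1,0,0,9,0,0,0,1,0,0,12,0,0,0,1,0,0,15,0,0,0,1,0,0,15,0,0,0,1]'

```text
time: 16.95
tool_pos: [0.6706, 0.1722, 0.119]
ee_rot: [-2.958, -0.593, 1.251]
wrist_force: [3.3, 7.8, 1.8]
width: 0.0589
finger_force: 29.6
```

```bash
python3 f.py
```

```text
16.95 F tool [8.  1.3 3.1] M tool [ 0.06  1.13 -0.46] [-0.13  0.42  1.26  0.61  1.55  0.09] [ -5.   -44.96 -26.88  -0.13   0.61   0.58] 0.05890115742485949
axial -0.038605511854781206 off axis, tool [5.11917865e-03 1.25489681e-04 4.70665918e-05] n [ 0.00902792  0.00675802 -0.99993641]
```

The grip slipped past 0.8 N m (0.4 friction plus 0.4 of clamping), which matches the described spring-back to about 1.8 rad. I release, back out along the axis and check.

>>> arm_command --targets '[0,0,0,0,0,0,-1,0,0,0,0,0,0,-1,0,0,0,0,0,0,-1,0,0,0,0,0,0,-1,0,0,0,0,0,0,-1,0,0,0,0,0,0,-1,0,0,0,0,0,-20,-1,0,0,0,0,0,-45,-1,0,0,0,0,0,-75,-1,0,0,0,0,0,-105,-1,0,0,0,0,0,-135,-1,0,0,0,0,0,-150,-1,0,0,0,0,0,-150,-1,0,0,0,0,0,-150,-1]'

```text
time: 18.35
tool_pos: [0.6696, 0.0828, 0.2382]
ee_rot: [-2.954, -0.585, 1.248]
wrist_force: [-0.7, -0.7, -0.6]
width: 0.0941
finger_force: 0.0
```

```bash
python3 look.py p9; python3 f.py
```

```text
18.35 [0.66963982 0.08278317 0.23820858] 0.09405811460283427 [-0.258  0.391  1.064  0.608  1.818  0.122]
[ 0.6699  0.1461  0.1479 -1.5468] (np.int64(1680), np.float64(0.00046597654795088725))
mouth in tool mm [  0.2   0.8 110.3] n in tool [ 0.0026  0.0084 -1.    ]
rod top above mouth 0.02304847535215075 816 centre [ 0.     -0.0002  0.0219] [0.0274 0.0272 0.0036]
18.45 F tool [ 0.2 -0.1 -0.8] M tool [-0.11 -0.31 -0.02] [-0.26  0.39  1.06  0.61  1.82  0.12] [ -0.29 -46.8  -30.2    2.31   0.37  -0.  ] 0.09419738305481322
axial 0.10908502324682746 off axis, tool [-4.12369955e-04 -1.35397334e-03 -3.49150593e-06] n [ 0.00139635  0.00215343 -0.99999671]
```

View pics/p9.png

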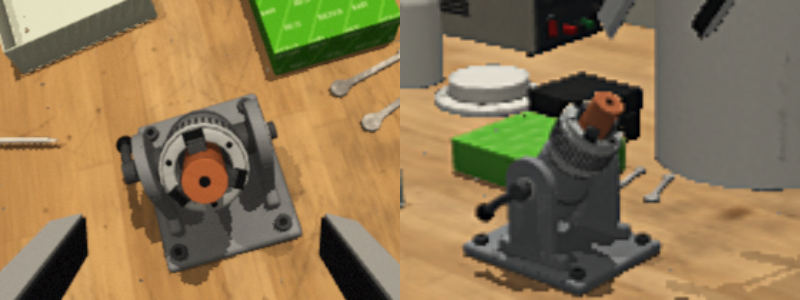

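The rod is centred (0.0, -0.2 mm), stands 22 mm out of the jaws, and all three jaws are on it (205,180). The hand is clear, so I hand in.

```bash
python3 -c "
from bench import robot
print(robot.close_job())"
```

```text
the job is handed in; nothing more can be done
None
```

The copper rod is clamped in the chuck, resting on the bore floor and centred to about 0.2 mm at its outer end. The gripper has let go and is clear, no bystander was touched that I could see, and the job was handed in at about 18 s; the verdict, the individual jaw forces and the rod's tilt were not read back.

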